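# Clamp the lidded jar in the cam clamp

### The job

Stand the jar with the gold lid in the blue V nest of the white clamp, fully home and upright, and let go of it. Then turn the orange cam knob clockwise (seen from above), by feel, until the sprung pin drops into the notch of the cam and the jaw holds the jar; stop there without forcing the cam on against the pin, and let go. Handle the glass gently and leave the open jars alone.

Things in the scene. Friction and masses are not known exactly. Their poses are not given: they have to be found in the camera images.
- jar_center (a point): the only jar with a gold lid: hexagonal glass body 52 mm across flats, 60 across corners, 64 mm tall, then a neck and a round lid 46 mm in diameter, 70 to 84 mm up; 0.2 to 0.35 kg. The point is its centre, 42 mm above its underside; z up, x square to a pair of flats (as are the axes 60 and 120 degrees from it). Starts upright on the table.
- open_jar1: open hexagonal jar, same glass body, 78 mm tall, no lid; origin at the centre of its underside; a bystander
- open_jar2: as open_jar1
- open_jar3: as open_jar1
- clamp: the clamp, fixed to the table: white plate 160 x 280 mm, 12 mm thick; origin on the table; y runs from knob end to nest end; x points to the side of the pin's aluminium housing (46 mm high). The cam under the knob drives a jaw (38 mm high) with a sprung rubber V pad along +y, 22 mm per radian; the pad meets a jar that is home some 0.2 rad before the notch, then presses it with 2 to 6 N.
- nest (a point): where the centre of the jar's underside belongs: on the plate, 12 mm above the table, axes as the clamp. Two blue walls, 28 mm above the plate, form a 120 degree V open to -y; the jar fits with a corner along +y and two flats square to x, which stay free for fingers. The jaw waits on the -y side, 6 to 26 mm off a jar that is home.
- knob_grip (a point): orange bar knob on the cam's shaft: bar 58 mm long, 15 thick, 70 to 104 mm above the table. The point is on the turning axis, 90 mm above the table; x along the bar, z up. Turns clockwise seen from above, with 0.1 to 0.4 N m, and stays where it is left. The notch comes at most 1.4 rad from the start: how far is not known, as the bar may sit on the shaft at any angle.
- cam_axis (a point): point on the cam's turning axis, half-way up the steel snail cam (29 mm above the table), axes as the clamp. Radius of the rim under the pin: 27 mm, rising to 32 mm before the notch; notch floor: 25 mm. Once the pin has dropped there is less than 0.1 rad of play, then the notch's red far wall meets the pin: turning on forces the pin (over 18 N) and lifts it out again.
- pin: the sprung follower: an 8 mm upright roller with a green flag on top, sliding along the clamp's x axis, pressed towards the cam axis with 6 to 9 N. Its origin is the roller's centre: along x it stands 4 mm more than the rim radius from the cam axis (31 to 36 mm while on the rim), and 29 mm when it has dropped into the notch.
There are look-alikes about, which are no part of the job. Leave any black look-alike of the part that bears jar_center alone.

How it is judged (in metres and radians):
On the way, in this order (a step that is already met when the one before it is completed fails the run):
1. the jar stands in the nest, let go, while the pin still rides on the cam's rim (distance between jar_center and nest below 0.052 m and horizontal distance between jar_center and nest below 0.012 m and angle between jar_center's own z axis and vertical below 0.08 rad and contact force between the fingers and jar below 0.2 N and x of pin in the frame of cam_axis above 0.0305 m), for 0.2 s.
2. the pin has dropped into the notch (x of pin in the frame of cam_axis below 0.0302 m), for 0.3 s.
At the end, for the whole second after the job is handed in: The pin is down in the notch (its centre less than 30.2 mm from the cam axis), the jar stands upright (within 0.06 rad) on the plate, its axis within 5 mm of the nest point, at rest, and everything is released (x of pin in the frame of cam_axis below 0.0302 m and horizontal distance between jar_center and nest below 0.005 m and distance between jar_center and nest below 0.0445 m and angle between jar_center's own z axis and vertical below 0.06 rad and linear speed of jar below 0.01 m/s); the robot touches nothing.
It fails at once if the pin is forced (more than 18 N on it, by the cam or otherwise) (contact force between pin and anything else above 18 N).
It fails at once if the jar is banged or pressed hard (more than 50 N) onto the clamp (contact force between jar and clamp above 50 N).
It fails at once if the jar is tipped by more than 30 degrees (angle between jar_center's own z axis and vertical above 0.52 rad).
It fails at once if an open jar is shoved by more than 20 mm (distance of any of open_jar1, open_jar2, open_jar3 from where it was at the start of the episode above 0.02 m).
It also fails if it takes over 72 s, if anything falls off the work surface, if the arm or the gripper's body presses on something with over 40 N, if the wrist force passes 120 N, or if a joint passes its speed limit or range.

### The arm

A 7-joint arm with a two-finger parallel gripper is mounted at the origin on the work surface. World frame = base frame: x ahead of the robot, y to its left, z up, the work surface at z = 0. Lengths are in mm, angles in rad, forces in N, time in s.
With the tool pointing down it reaches from about 400 to 875 mm from the base axis. Payload 4.4 kg.
Tool frame: the origin (TCP) lies between the finger pads; the fingertips stand 22 mm ahead of it and the grasp point (between the pads) lies 3 mm ahead of it; z points along the fingers, y is the line along which they close (so a half turn about z gives the same grasp; the last joint's range is limited). The gripper opens to 85 mm and grips with 20 to 120 N. Pads are 22 mm wide; open, the fingers measure 114 mm over their backs; the gripper's body (76 mm by 85 mm) begins 54 mm behind the grasp point. The pads swing forward as they close: fully open they stand 13 mm farther back than shut.
Start: joints at [1.191, 0.628, 0.038, 1.517, -0.027, 0.996, -0.02], TCP at [200.666, -618.264, 253.313] pointing down, gripper open.
Joint ranges: [-3.06, 3.06], [-0.37, 2.12], [-1.25, 1.32], [0.18, 2.47], [-1.1, 4.24], [0.23, 1.98], [-2.94, 2.94]. Speed limits (rad/s): [2.57, 2.57, 3.14, 3.14, 3.14, 3.14, 3.14].

### API

Orientations are given as [roll, pitch, yaw] about the fixed x, y, z axes, in that order (R = Rz(yaw) Ry(pitch) Rx(roll)).
In Python, from cell import ctrl gives the robot as it stands.
- The arm moves only by the tool step_arm, never from a script. Its argument "plan" is a list of rows, each an object of numbers: "dx", "dy", "dz": the shift along the tool's x, y, z scaled (see below); "ax", "ay", "az": the turn, a rotation vector about the tool's x, y, z scaled (see below); "gripper": the opening, from 0 (shut) to 1 (fully open). A call has 1 to 20 rows; each row shifts and turns the commanded pose from where the row before left it, along the tool's axes as they then stand; what a row does not reach is not made up. The controller multiplies each number of a shift by 0.3 m and each number of a turn by 90 degrees. A row lasts 1/8 s, in which the tool goes at most 62.5 mm and 10.7 degrees, less where a joint would pass 70% of its speed; a pose out of reach is approached as far as the arm can. A call with a number of a shift or a turn outside -1 to 1 is refused whole. A call with a gripper value outside its range is refused whole. The fingers move at their own pace and stop on an object; the grip force is fixed at half the most. Time passes only in rows, so rows that do not move let the fingers close. It gives the time, the measured TCP pose, the force, the opening and the grip force at its end, in the units of the state.
- ctrl.read_state(): the state, without advancing time (a new reading comes with each control period).
- ctrl.get_image(name): name is "side" or "top"; returns a dict with "color" (420x560x3 uint8, red, green, blue), "range_z" (420x560 float32, mm along the optical axis (not along the pixel's ray), 0 where there is no reading), "fx", "fy", "cx", "cy" (pixels), "T" (4x4, takes a point from camera to world coordinates). Camera axes: x right, y down, z forward; pixel columns grow to the right and rows downward; lengths in mm; the calibration is good to about 2 mm. A picture is of the moment at which its call begins.
- ctrl.finish_job(): hands the job in; it is judged then, once.
The state is a dict: "clock": time; "qpos": joint angles; "qd": joint speeds; "tau": joint torques, N m; "eef_pos": TCP position; "tool_rot": TCP orientation; "force": force on the tool from outside, world axes, zero at the start; "torque": the same for the moment, N m; "width": finger opening in mm; "gripper_force": force on a finger pad.
Only numpy, scipy, OpenCV 4.12 (cv2) and the standard library are available. Lean on these libraries where they do the work, as an engineer would, in place of code of your own. Each camera call takes 0.05 s, during which the arm holds its last target. There are 200 camera calls.

## Working session

There is one attempt and no reset: what is moved stays moved. The work goes in short steps, Python scripts to look and compute and a tool call to move; the robot and the scene stay as the last step left them, time stands still between calls to the robot, and variables do not carry over. Pictures are saved under pics/ and viewed, at most 10 in all, crops included, and the job is handed in when it is done.

Besides the shell and the picture viewer there is one more tool, called after "Request:" in YAML: its name, and indented under it one key for each argument. step_arm: Moves the arm, as the interface text tells. Shifts and turns lie within -1 to 1; 1 stands for 0.3 m of shift or 90 degrees of turn. Its arguments: {"type":"object","properties":{"plan":{"type":"array"}},"required":["plan"]}

```bash
mkdir -p pics; cat > h.py <<'E'
import numpy as np, cv2
from cell import ctrl
def grab(n):
    d=ctrl.get_image(n); np.savez(f'/tmp/{n}.npz',**d); return d
def load(n): return dict(np.load(f'/tmp/{n}.npz'))
def xyz(d):
    z=d['range_z'].astype(float); v,u=np.indices(z.shape)
    p=np.stack([(u-d['cx'])/d['fx']*z,(v-d['cy'])/d['fy']*z,z],-1)
    T=np.array(d['T']); w=p@T[:3,:3].T+T[:3,3]; w[z==0]=np.nan; return w
E
python3 - <<'E'
from h import *
for n in('top','side'):
    d=grab(n); cv2.imwrite(f'pics/{n}0.png',d['color'][...,::-1]); print(n,d['fx'],np.round(d['T'],3))
print(ctrl.read_state())
E
```

```text
top 537.0934772503223 [[ 1.100000e-02 -9.940000e-01  1.080000e-01  3.204520e+02]
 [-1.000000e+00 -1.000000e-02  7.000000e-03  4.855700e+01]
 [-6.000000e-03 -1.080000e-01 -9.940000e-01  1.372458e+03]
 [ 0.000000e+00  0.000000e+00  0.000000e+00  1.000000e+00]]
side 454.8853039292055 [[-9.89000e-01 -9.30000e-02  1.17000e-01  3.41461e+02]
 [-1.48000e-01  4.69000e-01 -8.71000e-01  9.63456e+02]
 [ 2.60000e-02 -8.78000e-01 -4.77000e-01  5.86045e+02]
 [ 0.00000e+00  0.00000e+00  0.00000e+00  1.00000e+00]]
{'clock': 0.1, 'qpos': array([ 1.19123043,  0.62925526,  0.03842997,  1.51825363, -0.02699008,
        0.99627193, -0.02000924]), 'qd': array([ 0.00018019, -0.00303408,  0.00014534, -0.00265787, -0.0009102 ,
       -0.00073924,  0.00190203]), 'tau': array([ 2.92120632e-03, -5.64533830e+01,  1.23047076e+00, -1.93974191e+01,
        1.12980188e-02,  5.45478018e-03,  3.49676350e-05]), 'eef_pos': array([ 200.49706536, -617.77277919,  252.48427122]), 'tool_rot': array([-3.13992206e+00,  1.59746425e-05,  3.13774361e-01]), 'force': array([-0.06133007,  0.05620236,  0.6821691 ]), 'torque': array([0.01412571, 0.02932221, 0.03177566]), 'gripper_force': 0.0, 'width': 85.25449566087956}
```

View pics/top0.png

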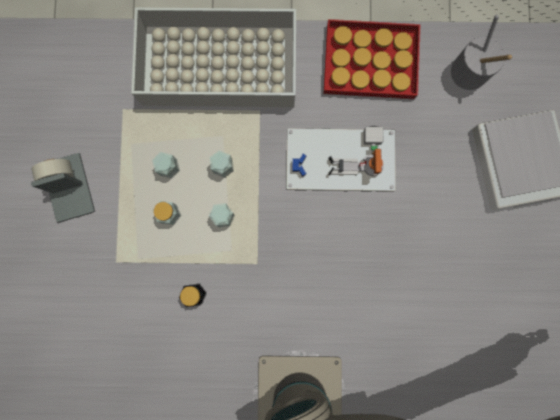

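View pics/side0.png

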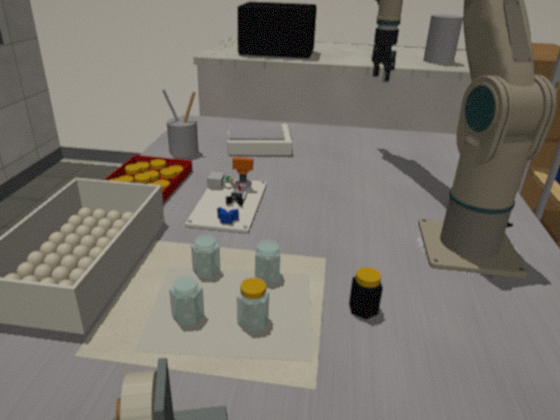

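The first pictures show these gold-lid candidates (top view): the clear glass jar at (164,211), the black look-alike at (191,296), and the loose lids in the red tray at (372,58). I choose the glass jar at (164,211). The clamp is at (341,160), with the nest at (299,163), the knob at (377,161) and the pin housing at (374,135). Next I check this in a close crop and measure.

```bash
python3 - <<'E'
from h import *
d=load('top'); w=xyz(d); c=d['color']
a=cv2.resize(c[140:240,135:245],None,fx=3.6,fy=3.6,interpolation=cv2.INTER_CUBIC)
b=cv2.resize(c[120:200,283:400],None,fx=3.4,fy=3.4,interpolation=cv2.INTER_CUBIC)
H=max(a.shape[0],b.shape[0]); pad=lambda i:cv2.copyMakeBorder(i,0,H-i.shape[0],0,0,cv2.BORDER_CONSTANT)
o=np.hstack([pad(a),pad(b)]); print(o.shape); cv2.imwrite('pics/crop1.png',o[...,::-1])
hsv=cv2.cvtColor(c,cv2.COLOR_RGB2HSV).astype(int)
def reg(name,m):
    p=w[m]; p=p[~np.isnan(p[:,0])]; print(name,len(p),np.round(np.nanmedian(p,0),1),np.round(p.min(0)),np.round(p.max(0)))
    return p
V,U=np.indices(c.shape[:2])
box=lambda u0,u1,v0,v1:(U>=u0)&(U<u1)&(V>=v0)&(V<v1)
hue=hsv[...,0];sat=hsv[...,1];val=hsv[...,2]
p=reg('lid',box(148,182,195,230)&(hue<25)&(sat>150)&(val>80)); t=p[p[:,2]>75]; print('lid c',(t.max(0)+t.min(0))/2,t.mean(0))
for n,bx in(('j1',(150,180,148,185)),('j2',(205,236,148,180)),('j3',(205,236,198,232))):
    p=reg(n,box(*bx)&(w[...,2]>60)); print((p.max(0)+p.min(0))/2)
pl=box(280,402,120,198)&(sat<40)&(val>190)&(abs(w[...,2]-12)<6)
p=reg('plate',pl); r=cv2.minAreaRect(p[:,:2].astype(np.float32)); print(r)
k=box(360,392,140,185)&(hue<14)&(sat>140)&(w[...,2]>85); p=reg('knob',k); print(cv2.minAreaRect(p[:,:2].astype(np.float32)),p.mean(0))
reg('blue',box(285,312,150,180)&(hue>100)&(hue<130)&(sat>120))
reg('green',box(362,390,140,160)&(hue>40)&(hue<80)&(sat>100))
E
```

```text
(360, 794, 3)
lid 199 [454.  336.3  84.9] [437. 318.  79.] [471. 355.  95.]
lid c [454.00437355 336.76373394  87.08644348] [453.91869802 336.5307704   85.03797647]
j1 386 [573.5 340.2  77.7] [548. 315.  60.] [604. 371.  85.]
[576.06707968 342.85763209  72.68632508]
j2 377 [578.7 200.9  77.5] [552. 176.  60.] [610. 228.  86.]
[580.86576914 202.03685088  72.88694534]
j3 390 [449.1 197.2  77.3] [423. 171.  60.] [478. 227.  87.]
[450.30402553 198.9928575   73.3956061 ]
plate 3704 [612.1 -73.9  13.1] [ 524. -237.    6.] [678.  35.  18.]
((600.7164916992188, -100.40873718261719), (271.3251647949219, 153.62367248535156), 89.23346710205078)
knob 143 [ 577.3 -177.5  104. ] [ 552. -187.   86.] [ 605. -173.  113.]
((578.510009765625, -180.0796661376953), (52.807090759277344, 14.659263610839844), 0.4447375237941742) [ 577.97143262 -178.29620724  102.78822784]
blue 120 [578.9   9.6  40.7] [555.  -6.  27.] [604.  22.  47.]
green 8 [ 624.3 -179.3   45.1] [ 619. -184.   38.] [ 626. -176.   49.]
```

View pics/crop1.png

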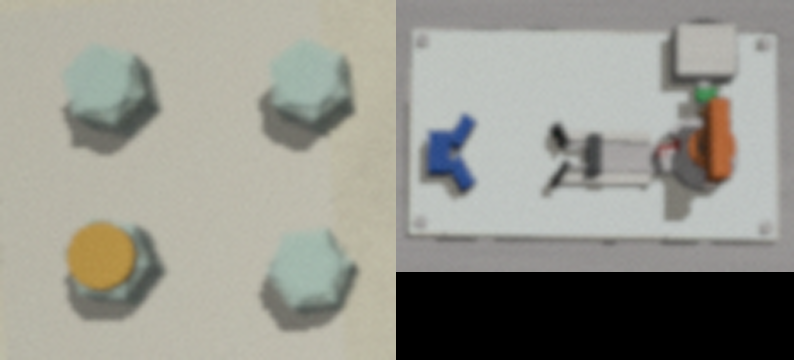

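The crop confirms that the gold-lid jar has a clear glass body, and there are three open glass jars around it. The knob bar lies across the clamp, with the green flag beside it and the red notch wall near the jaw. Next I fit the jar's hexagon yaw, the nest V and the jaw gap.

```bash
python3 - <<'E'
from h import *
from scipy.optimize import least_squares
P=[]
for n in('top','side'):
    w=xyz(load(n)); m=(np.hypot(w[...,0]-454,w[...,1]-336)<42)&(w[...,2]>12)&(w[...,2]<60); P.append(w[m]); print(n,m.sum())
for name,p in(('top',P[0]),('side',P[1]),('both',np.vstack(P))):
    if len(p)<30: continue
    best=[]
    for a0 in np.radians(np.arange(0,60,10)):
        def f(q):
            a=q[2]+np.arange(6)*np.pi/3; return ((p[:,:2]-q[:2])@np.array([np.cos(a),np.sin(a)])).max(1)-26
        s=least_squares(f,[454,336,a0],loss='soft_l1',f_scale=2,x_scale=[1,1,.05]); best.append((s.cost/len(p),*np.round(s.x[:2],1),round(np.degrees(s.x[2])%60,1)))
    print(name,sorted(best)[:3])
# nest V
d=load('top'); c=d['color']; T=np.array(d['T'])
def plane(uv,z):
    r=np.c_[(uv[:,0]-d['cx'])/d['fx'],(uv[:,1]-d['cy'])/d['fy'],np.ones(len(uv))]@T[:3,:3].T
    return (T[:3,3]+r*((z-T[2,3])/r[:,2])[:,None])[:,:2]
S=6; x0,y0=283,146
big=cv2.resize(c[y0:185,x0:318],None,fx=S,fy=S,interpolation=cv2.INTER_CUBIC)
h=cv2.cvtColor(big,cv2.COLOR_RGB2HSV); m=cv2.inRange(h,(100,110,0),(135,255,255))
v,u=np.nonzero(m); q=plane(np.c_[(u+.5)/S-.5+x0,(v+.5)/S-.5+y0],40)
print('V ext',q.min(0),q.max(0)); xm=(q[:,0].min()+q[:,0].max())/2
ins=[]
for s in(1,-1):
    n=np.array([s*.5,.866]); k=(s*(q[:,0]-xm)>6); pr=q[k]@n; print(s,np.percentile(pr,[0,2,5,50,95,100])); ins.append(np.percentile(pr,2)-26)
print('nest',ins[0]-ins[1],(ins[0]+ins[1])/1.732)
# plate corner screws / edges via rectangle of white on z=12
w=xyz(d); hsv=cv2.cvtColor(c,cv2.COLOR_RGB2HSV)
m=cv2.inRange(hsv,(0,0,190),(180,40,255)); m[:110]=0;m[200:]=0;m[:,:280]=0;m[:,402:]=0
cn=max(cv2.findContours(m,0,cv2.CHAIN_APPROX_NONE)[0],key=cv2.contourArea)[:,0].astype(float)
print('plate',cv2.minAreaRect(plane(cn,12).astype(np.float32)))
# jaw pad black pixels profile along y at x around 579
for z in(38,):
    for row in range(158,176,3):
        uu=np.arange(318,362); qq=plane(np.c_[uu,np.full(len(uu),row)],z); g=c[row,318:362].mean(1)
        b=uu[g<90]; print(row,round(qq[0,0]),[int(round(t)) for t in qq[g<90][:,1]])
E
```

```text
top 96
side 655
top [(np.float64(0.08376190533479273), np.float64(455.4), np.float64(336.9), np.float64(54.0)), (np.float64(0.08376190533479282), np.float64(455.4), np.float64(336.9), np.float64(54.0)), (np.float64(0.08376190533479289), np.float64(455.4), np.float64(336.9), np.float64(54.0))]
side [(np.float64(0.30737712465958533), np.float64(455.2), np.float64(337.6), np.float64(55.0)), (np.float64(0.30737712465958544), np.float64(455.2), np.float64(337.6), np.float64(55.0)), (np.float64(0.3073771246595855), np.float64(455.2), np.float64(337.6), np.float64(55.0))]
both [(np.float64(0.2931945477747269), np.float64(455.2), np.float64(337.5), np.float64(54.6)), (np.float64(0.2931945477748333), np.float64(455.2), np.float64(337.5), np.float64(54.6)), (np.float64(0.2931945477748805), np.float64(455.2), np.float64(337.5), np.float64(54.6))]
V ext [553.25599861  -7.61248962] [606.10529873  23.90676319]
1 [293.61697945 294.0770221  294.56673481 300.74974727 312.84309755
 315.54580001]
-1 [-286.17656241 -285.71362751 -285.15988827 -278.18051153 -265.77282141
 -263.15944927]
nest 579.790649613504 -25.194344925231807
plate ((600.9981689453125, -101.0902099609375), (151.67381286621094, 271.18988037109375), 0.4900573194026947)
158 597 [-69, -71, -74]
161 590 [-71, -74, -76, -94, -96, -99, -101]
164 582 [-91, -94, -96, -99, -101]
167 574 [-94, -96, -99, -101, -144]
170 567 [-74, -76, -94, -96, -99, -101, -147]
173 559 [-69, -71]
```

Request:
step_arm:
  plan:
    - {"dx": 0.148,"dy": -0.0915,"gripper": 1}
    - {"dx": 0.148,"dy": -0.0915,"gripper": 1}
    - {"dx": 0.148,"dy": -0.0915,"gripper": 1}
    - {"dx": 0.148,"dy": -0.0915,"gripper": 1}
    - {"dx": 0.148,"dy": -0.0915,"gripper": 1}
    - {"dx": 0.148,"dy": -0.0915,"gripper": 1}
    - {"dx": 0.148,"dy": -0.0915,"gripper": 1}
    - {"dx": 0.148,"dy": -0.0915,"gripper": 1}
    - {"dx": 0.148,"dy": -0.0915,"gripper": 1}
    - {"dx": 0.148,"dy": -0.0915,"gripper": 1}
    - {"dx": 0.148,"dy": -0.0915,"gripper": 1}
    - {"dx": 0.148,"dy": -0.0915,"gripper": 1}
    - {"dx": 0.148,"dy": -0.0915,"gripper": 1}

```text
invalid input
```

Request:
step_arm:
  plan:
    - {"dx": -0.015,"dy": -0.175,"gripper": 1}
    - {"dx": -0.015,"dy": -0.175,"gripper": 1}
    - {"dx": -0.015,"dy": -0.175,"gripper": 1}
    - {"dx": -0.015,"dy": -0.175,"gripper": 1}
    - {"dx": -0.015,"dy": -0.175,"gripper": 1}
    - {"dx": -0.015,"dy": -0.175,"gripper": 1}
    - {"dx": -0.015,"dy": -0.175,"gripper": 1}
    - {"dx": -0.015,"dy": -0.175,"gripper": 1}
    - {"dx": -0.015,"dy": -0.175,"gripper": 1}

```text
invalid input
```

Request:
step_arm:
  plan:
    - {"az": -0.117,"dz": 0.027,"gripper": 1}
    - {"az": -0.117,"dz": 0.027,"gripper": 1}
    - {"az": -0.117,"dz": 0.027,"gripper": 1}
    - {"az": -0.117,"dz": 0.027,"gripper": 1}
    - {"az": -0.117,"dz": 0.027,"gripper": 1}
    - {"az": -0.117,"dz": 0.027,"gripper": 1}
    - {"az": -0.117,"dz": 0.027,"gripper": 1}
    - {"az": -0.117,"dz": 0.027,"gripper": 1}
    - {"az": -0.117,"dz": 0.027,"gripper": 1}
    - {"az": -0.117,"dz": 0.027,"gripper": 1}
    - {"az": -0.117,"dz": 0.027,"gripper": 1}
    - {"az": -0.117,"dz": 0.027,"gripper": 1}

```text
invalid input
```

Request:
step_arm:
  plan:
    - {"dx": 0.148,"dy": -0.092,"dz": 0,"ax": 0,"ay": 0,"az": 0,"gripper": 1}

```text
clock: 0.22
eef_pos: [230.5, -580.7, 252.5]
tool_rot: [3.141, 0.003, 0.306]
force: [1.6, 1.0, -0.4]
width: 85.1
gripper_force: 0.0
```

All keys are needed.

Request:
step_arm:
  plan:
    - {"dx": 0.148,"dy": -0.092,"dz": 0,"ax": 0,"ay": 0,"az": 0,"gripper": 1}
    - {"dx": 0.148,"dy": -0.092,"dz": 0,"ax": 0,"ay": 0,"az": 0,"gripper": 1}
    - {"dx": 0.148,"dy": -0.092,"dz": 0,"ax": 0,"ay": 0,"az": 0,"gripper": 1}
    - {"dx": 0.148,"dy": -0.092,"dz": 0,"ax": 0,"ay": 0,"az": 0,"gripper": 1}
    - {"dx": 0.148,"dy": -0.092,"dz": 0,"ax": 0,"ay": 0,"az": 0,"gripper": 1}
    - {"dx": 0.148,"dy": -0.092,"dz": 0,"ax": 0,"ay": 0,"az": 0,"gripper": 1}
    - {"dx": 0.148,"dy": -0.092,"dz": 0,"ax": 0,"ay": 0,"az": 0,"gripper": 1}
    - {"dx": 0.148,"dy": -0.092,"dz": 0,"ax": 0,"ay": 0,"az": 0,"gripper": 1}
    - {"dx": 0.148,"dy": -0.092,"dz": 0,"ax": 0,"ay": 0,"az": 0,"gripper": 1}
    - {"dx": 0.148,"dy": -0.092,"dz": 0,"ax": 0,"ay": 0,"az": 0,"gripper": 1}
    - {"dx": 0.148,"dy": -0.092,"dz": 0,"ax": 0,"ay": 0,"az": 0,"gripper": 1}
    - {"dx": 0.148,"dy": -0.092,"dz": 0,"ax": 0,"ay": 0,"az": 0,"gripper": 1}

```text
clock: 1.72
eef_pos: [639.6, -97.4, 252.9]
tool_rot: [-3.141, 0.001, 0.314]
force: [0.3, -0.5, 0.5]
width: 85.3
gripper_force: 0.0
```

Request:
step_arm:
  plan:
    - {"dx": -0.015,"dy": -0.175,"dz": 0,"ax": 0,"ay": 0,"az": 0,"gripper": 1}
    - {"dx": -0.015,"dy": -0.175,"dz": 0,"ax": 0,"ay": 0,"az": 0,"gripper": 1}
    - {"dx": -0.015,"dy": -0.175,"dz": 0,"ax": 0,"ay": 0,"az": 0,"gripper": 1}
    - {"dx": -0.015,"dy": -0.175,"dz": 0,"ax": 0,"ay": 0,"az": 0,"gripper": 1}
    - {"dx": -0.015,"dy": -0.175,"dz": 0,"ax": 0,"ay": 0,"az": 0,"gripper": 1}
    - {"dx": -0.015,"dy": -0.175,"dz": 0,"ax": 0,"ay": 0,"az": 0,"gripper": 1}
    - {"dx": -0.015,"dy": -0.175,"dz": 0,"ax": 0,"ay": 0,"az": 0,"gripper": 1}
    - {"dx": -0.015,"dy": -0.175,"dz": 0,"ax": 0,"ay": 0,"az": 0,"gripper": 1}
    - {"dx": -0.015,"dy": -0.175,"dz": 0,"ax": 0,"ay": 0,"az": 0,"gripper": 1}

```text
clock: 2.85
eef_pos: [453.6, 339.4, 253.1]
tool_rot: [3.141, 0.0, 0.314]
force: [-0.3, 0.4, -0.2]
width: 85.4
gripper_force: 0.0
```

Request:
step_arm:
  plan:
    - {"dx": 0,"dy": 0,"dz": 0.027,"ax": 0,"ay": 0,"az": -0.117,"gripper": 1}
    - {"dx": 0,"dy": 0,"dz": 0.027,"ax": 0,"ay": 0,"az": -0.117,"gripper": 1}
    - {"dx": 0,"dy": 0,"dz": 0.027,"ax": 0,"ay": 0,"az": -0.117,"gripper": 1}
    - {"dx": 0,"dy": 0,"dz": 0.027,"ax": 0,"ay": 0,"az": -0.117,"gripper": 1}
    - {"dx": 0,"dy": 0,"dz": 0.027,"ax": 0,"ay": 0,"az": -0.117,"gripper": 1}
    - {"dx": 0,"dy": 0,"dz": 0.027,"ax": 0,"ay": 0,"az": -0.117,"gripper": 1}
    - {"dx": 0,"dy": 0,"dz": 0.027,"ax": 0,"ay": 0,"az": -0.117,"gripper": 1}
    - {"dx": 0,"dy": 0,"dz": 0.027,"ax": 0,"ay": 0,"az": -0.117,"gripper": 1}
    - {"dx": 0,"dy": 0,"dz": 0.027,"ax": 0,"ay": 0,"az": -0.117,"gripper": 1}
    - {"dx": 0,"dy": 0,"dz": 0.027,"ax": 0,"ay": 0,"az": -0.117,"gripper": 1}
    - {"dx": 0,"dy": 0,"dz": 0.027,"ax": 0,"ay": 0,"az": -0.117,"gripper": 1}
    - {"dx": 0,"dy": 0,"dz": 0.027,"ax": 0,"ay": 0,"az": -0.117,"gripper": 1}
    - {"dx": 0,"dy": 0,"dz": 0,"ax": 0,"ay": 0,"az": 0,"gripper": 1}

```text
clock: 4.47
eef_pos: [454.2, 337.4, 155.2]
tool_rot: [-3.14, -0.001, 2.517]
force: [0.6, -0.2, -0.3]
width: 85.6
gripper_force: 0.0
```

Request:
step_arm:
  plan:
    - {"dx": 0,"dy": 0,"dz": 0.07,"ax": 0,"ay": 0,"az": 0,"gripper": 1}
    - {"dx": 0,"dy": 0,"dz": 0.07,"ax": 0,"ay": 0,"az": 0,"gripper": 1}
    - {"dx": 0,"dy": 0,"dz": 0.07,"ax": 0,"ay": 0,"az": 0,"gripper": 1}
    - {"dx": 0,"dy": 0,"dz": 0.07,"ax": 0,"ay": 0,"az": 0,"gripper": 1}
    - {"dx": 0,"dy": 0,"dz": 0.04,"ax": 0,"ay": 0,"az": 0,"gripper": 1}
    - {"dx": 0,"dy": 0,"dz": 0.04,"ax": 0,"ay": 0,"az": 0,"gripper": 1}
    - {"dx": 0,"dy": 0,"dz": 0,"ax": 0,"ay": 0,"az": 0,"gripper": 0.75}
    - {"dx": 0,"dy": 0,"dz": 0,"ax": 0,"ay": 0,"az": 0,"gripper": 0.65}
    - {"dx": 0,"dy": 0,"dz": 0,"ax": 0,"ay": 0,"az": 0,"gripper": 0.6}
    - {"dx": 0,"dy": 0,"dz": 0,"ax": 0,"ay": 0,"az": 0,"gripper": 0.5}
    - {"dx": 0,"dy": 0,"dz": 0,"ax": 0,"ay": 0,"az": 0,"gripper": 0.4}
    - {"dx": 0,"dy": 0,"dz": 0,"ax": 0,"ay": 0,"az": 0,"gripper": 0.3}
    - {"dx": 0,"dy": 0,"dz": 0,"ax": 0,"ay": 0,"az": 0,"gripper": 0.3}

```text
clock: 6.1
eef_pos: [454.9, 338.3, 48.9]
tool_rot: [3.141, 0.0, 2.519]
force: [-1.0, -0.9, 6.1]
width: 50.9
gripper_force: 63.2
```

Request:
step_arm:
  plan:
    - {"dx": 0,"dy": 0,"dz": -0.04,"ax": 0,"ay": 0,"az": 0,"gripper": 0.3}
    - {"dx": 0,"dy": 0,"dz": -0.08,"ax": 0,"ay": 0,"az": 0,"gripper": 0.3}
    - {"dx": 0,"dy": 0,"dz": -0.1,"ax": 0,"ay": 0,"az": 0,"gripper": 0.3}
    - {"dx": 0,"dy": 0,"dz": -0.1,"ax": 0,"ay": 0,"az": 0,"gripper": 0.3}
    - {"dx": 0,"dy": 0,"dz": -0.05,"ax": 0,"ay": 0,"az": 0.05,"gripper": 0.3}
    - {"dx": 0,"dy": 0,"dz": 0,"ax": 0,"ay": 0,"az": 0.1,"gripper": 0.3}
    - {"dx": 0,"dy": 0,"dz": 0,"ax": 0,"ay": 0,"az": 0.1,"gripper": 0.3}
    - {"dx": 0,"dy": 0,"dz": 0,"ax": 0,"ay": 0,"az": 0.1,"gripper": 0.3}
    - {"dx": 0,"dy": 0,"dz": 0,"ax": 0,"ay": 0,"az": 0.1,"gripper": 0.3}
    - {"dx": 0,"dy": 0,"dz": 0,"ax": 0,"ay": 0,"az": 0.1,"gripper": 0.3}
    - {"dx": 0,"dy": 0,"dz": 0,"ax": 0,"ay": 0,"az": 0.053,"gripper": 0.3}
    - {"dx": 0,"dy": 0,"dz": 0,"ax": 0,"ay": 0,"az": 0,"gripper": 0.3}

```text
clock: 7.6
eef_pos: [454.3, 338.1, 159.4]
tool_rot: [-3.142, 0.0, 1.573]
force: [-0.1, -0.1, -2.6]
width: 51.1
gripper_force: 62.9
```

Request:
step_arm:
  plan:
    - {"dx": -0.07,"dy": 0.023,"dz": 0,"ax": 0,"ay": 0,"az": 0,"gripper": 0.3}
    - {"dx": -0.13,"dy": 0.044,"dz": 0,"ax": 0,"ay": 0,"az": 0,"gripper": 0.3}
    - {"dx": -0.137,"dy": 0.046,"dz": 0,"ax": 0,"ay": 0,"az": 0,"gripper": 0.3}
    - {"dx": -0.137,"dy": 0.046,"dz": 0,"ax": 0,"ay": 0,"az": 0,"gripper": 0.3}
    - {"dx": -0.137,"dy": 0.046,"dz": 0,"ax": 0,"ay": 0,"az": 0,"gripper": 0.3}
    - {"dx": -0.137,"dy": 0.046,"dz": 0,"ax": 0,"ay": 0,"az": 0,"gripper": 0.3}
    - {"dx": -0.137,"dy": 0.046,"dz": 0,"ax": 0,"ay": 0,"az": 0,"gripper": 0.3}
    - {"dx": -0.137,"dy": 0.046,"dz": 0,"ax": 0,"ay": 0,"az": 0,"gripper": 0.3}
    - {"dx": -0.137,"dy": 0.046,"dz": 0,"ax": 0,"ay": 0,"az": 0,"gripper": 0.3}
    - {"dx": -0.078,"dy": 0.027,"dz": 0,"ax": 0,"ay": 0,"az": 0,"gripper": 0.3}
    - {"dx": 0,"dy": 0,"dz": 0,"ax": 0,"ay": 0,"az": 0,"gripper": 0.3}
    - {"dx": 0,"dy": 0,"dz": 0,"ax": 0,"ay": 0,"az": 0,"gripper": 0.3}

```text
clock: 9.1
eef_pos: [579.4, -31.5, 159.1]
tool_rot: [-3.141, -0.001, 1.574]
force: [-0.3, 0.1, -0.6]
width: 51.2
gripper_force: 62.9
```

```bash
python3 - <<'E'
from h import *
s=ctrl.read_state(); print(s['clock'],s['eef_pos'],s['tool_rot'],s['force'],s['width'])
d=grab('side'); cv2.imwrite('pics/s2.png',cv2.resize(d['color'][90:240,150:330],None,fx=4,fy=4,interpolation=cv2.INTER_CUBIC)[...,::-1])
w=xyz(d); c=cv2.cvtColor(d['color'],cv2.COLOR_RGB2HSV).astype(int)
m=(c[...,0]<25)&(c[...,1]>150)&(np.hypot(w[...,0]-s['eef_pos'][0],w[...,1]-s['eef_pos'][1])<60)&(w[...,2]>100); print('lid',w[m].min(0),w[m].max(0))
m=(np.hypot(w[...,0]-580,w[...,1]+30)<45)&(w[...,2]>50)&(w[...,2]<175); p=w[m]; print('low z pts',np.percentile(p[:,2],[0,1,5,20]) if len(p) else None)
E
```

```text
9.1 [579.3721207  -31.53639196 159.14699892] [-3.14115121e+00 -1.32275251e-03  1.57379701e+00] [-0.31647121  0.05322333 -0.57438505] 51.209179383564425
lid [540.80770378 -47.81951314 146.83796089] [601.51263231   4.1808459  306.51254439]
low z pts [110.05256882 111.58243638 114.83313161 126.73911603]
```

View pics/s2.png

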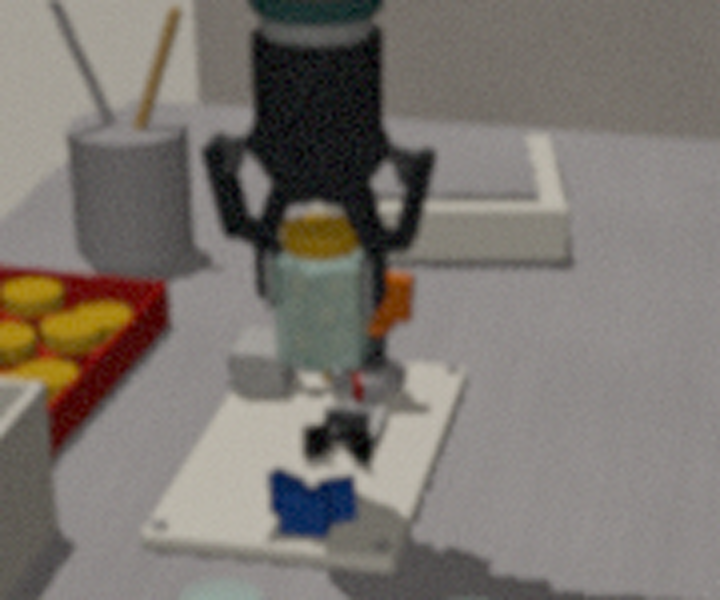

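The picture shows the jar held upright above the plate, its underside at about (320,365) with bottom z about 110 mm. The blue V at (313,503) is empty and clear. Lowering now.

Request:
step_arm:
  plan:
    - {"dx": 0,"dy": 0,"dz": 0.04,"ax": 0,"ay": 0,"az": 0,"gripper": 0.3}
    - {"dx": 0,"dy": 0,"dz": 0.06,"ax": 0,"ay": 0,"az": 0,"gripper": 0.3}
    - {"dx": 0,"dy": 0,"dz": 0.06,"ax": 0,"ay": 0,"az": 0,"gripper": 0.3}
    - {"dx": 0,"dy": 0,"dz": 0.06,"ax": 0,"ay": 0,"az": 0,"gripper": 0.3}
    - {"dx": 0,"dy": 0,"dz": 0.05,"ax": 0,"ay": 0,"az": 0,"gripper": 0.3}
    - {"dx": 0,"dy": 0,"dz": 0.03,"ax": 0,"ay": 0,"az": 0,"gripper": 0.3}
    - {"dx": 0,"dy": 0,"dz": 0.01,"ax": 0,"ay": 0,"az": 0,"gripper": 0.3}
    - {"dx": 0,"dy": 0,"dz": 0,"ax": 0,"ay": 0,"az": 0,"gripper": 0.3}

```text
clock: 10.15
eef_pos: [580.1, -32.8, 66.3]
tool_rot: [3.141, -0.0, 1.572]
force: [-0.1, -0.1, -1.8]
width: 51.3
gripper_force: 62.9
```

Request:
step_arm:
  plan:
    - {"dx": 0,"dy": 0,"dz": 0.005,"ax": 0,"ay": 0,"az": 0,"gripper": 0.3}
    - {"dx": 0,"dy": 0,"dz": 0.004,"ax": 0,"ay": 0,"az": 0,"gripper": 0.3}
    - {"dx": 0,"dy": 0,"dz": 0,"ax": 0,"ay": 0,"az": 0,"gripper": 0.3}

```text
clock: 10.52
eef_pos: [579.9, -32.9, 63.6]
tool_rot: [3.141, 0.0, 1.572]
force: [0.2, -0.1, -1.9]
width: 51.4
gripper_force: 62.9
```

Request:
step_arm:
  plan:
    - {"dx": 0.005,"dy": 0,"dz": 0.003,"ax": 0,"ay": 0,"az": 0,"gripper": 0.3}
    - {"dx": 0.006,"dy": 0,"dz": 0.0,"ax": 0,"ay": 0,"az": 0,"gripper": 0.3}
    - {"dx": 0.005,"dy": 0,"dz": 0,"ax": 0,"ay": 0,"az": 0,"gripper": 0.3}
    - {"dx": 0,"dy": 0,"dz": 0,"ax": 0,"ay": 0,"az": 0,"gripper": 0.3}

```text
clock: 11.02
eef_pos: [579.9, -28.3, 62.5]
tool_rot: [3.142, 0.0, 1.572]
force: [-0.6, -0.5, -1.7]
width: 51.7
gripper_force: 62.9
```

Request:
step_arm:
  plan:
    - {"dx": 0.004,"dy": 0,"dz": 0,"ax": 0,"ay": 0,"az": 0,"gripper": 0.3}
    - {"dx": 0.003,"dy": 0,"dz": 0,"ax": 0,"ay": 0,"az": 0,"gripper": 0.3}
    - {"dx": 0,"dy": 0,"dz": 0,"ax": 0,"ay": 0,"az": 0,"gripper": 0.3}

```text
clock: 11.4
eef_pos: [579.8, -28.1, 62.6]
tool_rot: [-3.141, 0.003, 1.571]
force: [1.3, -5.3, -1.4]
width: 51.3
gripper_force: 62.9
```

Request:
step_arm:
  plan:
    - {"dx": 0.001,"dy": 0.001,"dz": 0.003,"ax": 0,"ay": 0,"az": 0,"gripper": 0.3}
    - {"dx": 0.001,"dy": 0.001,"dz": 0.003,"ax": 0,"ay": 0,"az": 0,"gripper": 0.3}
    - {"dx": 0,"dy": 0,"dz": 0,"ax": 0,"ay": 0,"az": 0,"gripper": 0.3}

```text
clock: 11.78
eef_pos: [580.9, -27.5, 61.0]
tool_rot: [3.141, 0.002, 1.57]
force: [0.1, -6.8, -0.5]
width: 51.5
gripper_force: 63.1
```

Request:
step_arm:
  plan:
    - {"dx": 0,"dy": 0,"dz": 0.003,"ax": 0,"ay": 0,"az": 0,"gripper": 0.3}
    - {"dx": 0,"dy": 0,"dz": 0.002,"ax": 0,"ay": 0,"az": 0,"gripper": 0.3}
    - {"dx": 0,"dy": 0,"dz": 0,"ax": 0,"ay": 0,"az": 0,"gripper": 0.3}

```text
clock: 12.15
eef_pos: [580.8, -27.6, 60.9]
tool_rot: [3.141, 0.003, 1.57]
force: [-2.9, -5.9, 11.2]
width: 51.2
gripper_force: 64.6
```

Request:
step_arm:
  plan:
    - {"dx": 0,"dy": 0,"dz": -0.001,"ax": 0,"ay": 0,"az": 0,"gripper": 0.62}
    - {"dx": 0,"dy": 0,"dz": 0,"ax": 0,"ay": 0,"az": 0,"gripper": 0.7}
    - {"dx": 0,"dy": 0,"dz": 0,"ax": 0,"ay": 0,"az": 0,"gripper": 0.8}
    - {"dx": 0,"dy": 0,"dz": 0,"ax": 0,"ay": 0,"az": 0,"gripper": 0.9}
    - {"dx": 0,"dy": 0,"dz": 0,"ax": 0,"ay": 0,"az": 0,"gripper": 1}
    - {"dx": 0,"dy": 0,"dz": 0,"ax": 0,"ay": 0,"az": 0,"gripper": 1}

```text
clock: 12.9
eef_pos: [580.4, -25.3, 59.5]
tool_rot: [-3.142, -0.0, 1.572]
force: [0.1, 0.4, -1.2]
width: 85.3
gripper_force: 0.0
```

Request:
step_arm:
  plan:
    - {"dx": 0,"dy": 0,"dz": -0.02,"ax": 0,"ay": 0,"az": 0,"gripper": 1}
    - {"dx": 0,"dy": 0,"dz": -0.06,"ax": 0,"ay": 0,"az": 0,"gripper": 1}
    - {"dx": 0,"dy": 0,"dz": -0.1,"ax": 0,"ay": 0,"az": 0,"gripper": 1}
    - {"dx": 0,"dy": 0,"dz": -0.1,"ax": 0,"ay": 0,"az": 0,"gripper": 1}
    - {"dx": 0,"dy": 0,"dz": -0.1,"ax": 0,"ay": 0,"az": 0,"gripper": 1}
    - {"dx": 0,"dy": 0,"dz": -0.08,"ax": 0,"ay": 0,"az": 0,"gripper": 1}
    - {"dx": -0.15,"dy": 0,"dz": 0,"ax": 0,"ay": 0,"az": -0.115,"gripper": 1}
    - {"dx": -0.14,"dy": 0,"dz": 0,"ax": 0,"ay": 0,"az": -0.115,"gripper": 1}

```text
clock: 13.9
eef_pos: [588.2, -112.5, 199.7]
tool_rot: [3.14, 0.002, 1.941]
force: [-0.1, -0.8, 0.7]
width: 85.6
gripper_force: 0.0
```

```bash
python3 - <<'E'
from h import *
s=ctrl.read_state(); print(s['clock'],s['eef_pos'],s['tool_rot'],s['force'],s['qpos'])
d=grab('side'); cv2.imwrite('pics/s3.png',cv2.resize(d['color'][130:240,170:310],None,fx=5,fy=5,interpolation=cv2.INTER_CUBIC)[...,::-1])
w=xyz(d); c=cv2.cvtColor(d['color'],cv2.COLOR_RGB2HSV).astype(int)
m=(c[...,0]<27)&(c[...,1]>120)&(np.hypot(w[...,0]-580,w[...,1]+25)<45)&(w[...,2]>75); print('lid side',m.sum(),w[m].min(0),w[m].max(0),np.percentile(w[m][:,2],80))
m=(np.hypot(w[...,0]-580,w[...,1]+25)<36)&(w[...,2]>45)&(w[...,2]<72); p=w[m]
from scipy.optimize import least_squares
def f(q):
    a=q[2]+np.arange(6)*np.pi/3; return ((p[:,:2]-q[:2])@np.array([np.cos(a),np.sin(a)])).max(1)-26
r=least_squares(f,[580,-25,0],loss='soft_l1',f_scale=2,x_scale=[1,1,.05]); print('jar',r.x,len(p))
E
```

```text
13.9 [ 588.22716802 -112.53293254  199.71888515] [3.14018436e+00 1.98559764e-03 1.94066332e+00] [-0.13283955 -0.82999376  0.70948658] [ 0.4464863   0.65673742 -0.49196306  1.71396567  0.38953548  0.86725156
  0.15601373]
lid side 167 [559.37678846 -49.84312892  85.22063665] [603.33876642  -1.42629245  98.51628359] 96.71332398814572
jar [ 5.82061903e+02 -2.74176355e+01 -4.64461722e-03] 220
```

View pics/s3.png

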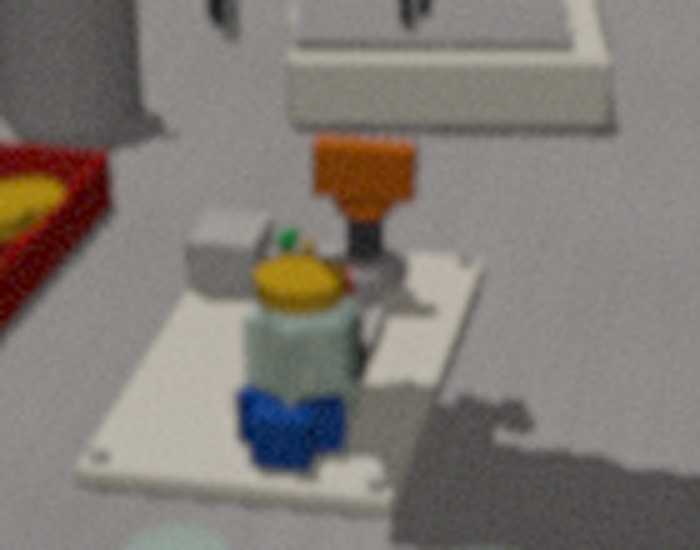

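The jar stands upright in the V: lid at (300,282), lid top at z 97 mm, yaw within 0.3 degrees. The green flag at (288,238) is still on the rim. Next I refine the knob position.

```bash
python3 - <<'E'
from h import *
for n,z0 in(('top',100),('side',72),('side',99)):
    d=load(n); w=xyz(d); c=cv2.cvtColor(d['color'],cv2.COLOR_RGB2HSV).astype(int)
    m=((c[...,0]<14)&(c[...,1]>140)&(np.hypot(w[...,0]-578,w[...,1]+179)<50)&(w[...,2]>z0)); p=w[m]
    print(n,z0,len(p),p.min(0),p.max(0),p.mean(0),cv2.minAreaRect(p[:,:2].astype(np.float32)))
    g=(c[...,0]>40)&(c[...,0]<80)&(c[...,1]>90)&(np.hypot(w[...,0]-620,w[...,1]+179)<40)
    v,u=np.nonzero(g); print(' green',len(u),u.mean(),v.mean(),np.median(w[g],0))
E
```

```text
top 100 119 [ 552.30730635 -187.47192261  100.01771758] [ 604.88711242 -172.71414964  112.67770342] [ 578.21790979 -179.02557725  104.79657483] ((578.61865234375, -180.12059020996094), (52.568992614746094, 14.627779960632324), 0.26279017329216003)
 green 14 373.5 147.71428571428572 [ 623.73030529 -180.16909364   44.01476562]
side 72 113 [ 552.52115798 -186.47320336   72.55347104] [ 606.93147418 -164.28953559  106.50895523] [ 581.18239905 -174.30204232   91.45375678] ((579.9833984375, -176.99298095703125), (53.4476432800293, 20.239377975463867), 6.7487921714782715)
 green 9 227.11111111111111 177.33333333333334 [ 624.53438397 -178.84757848   43.45936822]
side 99 35 [ 552.52115798 -186.47320336   99.70238705] [ 605.83242725 -170.49983995  106.50895523] [ 580.83237385 -177.3030415   103.5588508 ] ((579.5493774414062, -178.34854125976562), (53.13928985595703, 15.5964937210083), 3.8008921146392822)
 green 9 227.11111111111111 177.33333333333334 [ 624.53438397 -178.84757848   43.45936822]
```

Request:
step_arm:
  plan:
    - {"dx": 0,"dy": 0,"dz": 0,"ax": 0,"ay": 0,"az": -0.109,"gripper": 1}
    - {"dx": 0,"dy": 0,"dz": 0,"ax": 0,"ay": 0,"az": -0.109,"gripper": 1}
    - {"dx": 0,"dy": 0,"dz": 0,"ax": 0,"ay": 0,"az": -0.109,"gripper": 1}
    - {"dx": 0,"dy": 0,"dz": 0,"ax": 0,"ay": 0,"az": -0.109,"gripper": 1}
    - {"dx": 0,"dy": 0,"dz": 0,"ax": 0,"ay": 0,"az": -0.109,"gripper": 1}
    - {"dx": 0,"dy": 0,"dz": 0,"ax": 0,"ay": 0,"az": -0.109,"gripper": 1}
    - {"dx": 0,"dy": 0,"dz": 0,"ax": 0,"ay": 0,"az": -0.109,"gripper": 1}
    - {"dx": 0.03,"dy": -0.11,"dz": 0,"ax": 0,"ay": 0,"az": 0,"gripper": 1}
    - {"dx": 0,"dy": -0.11,"dz": 0,"ax": 0,"ay": 0,"az": 0,"gripper": 1}
    - {"dx": 0,"dy": 0,"dz": 0,"ax": 0,"ay": 0,"az": 0,"gripper": 0.8}
    - {"dx": 0,"dy": 0,"dz": 0,"ax": 0,"ay": 0,"az": 0,"gripper": 0.6}

```text
clock: 15.32
eef_pos: [578.5, -176.9, 198.4]
tool_rot: [3.141, 0.001, 3.132]
force: [0.5, -0.2, -0.1]
width: 51.9
gripper_force: 0.0
```

Request:
step_arm:
  plan:
    - {"dx": 0,"dy": -0.007,"dz": 0.07,"ax": 0,"ay": 0,"az": 0,"gripper": 0.6}
    - {"dx": 0,"dy": 0,"dz": 0.08,"ax": 0,"ay": 0,"az": 0,"gripper": 0.6}
    - {"dx": 0,"dy": 0,"dz": 0.08,"ax": 0,"ay": 0,"az": 0,"gripper": 0.6}
    - {"dx": 0,"dy": 0,"dz": 0.07,"ax": 0,"ay": 0,"az": 0,"gripper": 0.6}
    - {"dx": 0,"dy": 0,"dz": 0.04,"ax": 0,"ay": 0,"az": 0,"gripper": 0.6}
    - {"dx": 0,"dy": 0,"dz": 0,"ax": 0,"ay": 0,"az": 0,"gripper": 0.6}
    - {"dx": 0,"dy": 0,"dz": 0,"ax": 0,"ay": 0,"az": 0,"gripper": 0.4}
    - {"dx": 0,"dy": 0,"dz": 0,"ax": 0,"ay": 0,"az": 0,"gripper": 0.3}
    - {"dx": 0,"dy": 0,"dz": 0,"ax": 0,"ay": 0,"az": 0,"gripper": 0.2}
    - {"dx": 0,"dy": 0,"dz": 0,"ax": 0,"ay": 0,"az": 0,"gripper": 0.1}
    - {"dx": 0,"dy": 0,"dz": 0,"ax": 0,"ay": 0,"az": 0,"gripper": 0.1}
    - {"dx": 0,"dy": 0,"dz": 0,"ax": 0,"ay": 0,"az": 0,"gripper": 0.1}

```text
clock: 16.82
eef_pos: [578.8, -180.7, 96.4]
tool_rot: [-3.14, 0.001, 3.131]
force: [-0.4, -2.9, 5.9]
width: 14.4
gripper_force: 58.2
```

```bash
cat > look.py <<'E'
from h import *
s=ctrl.read_state(); print(round(s['clock'],2),'yaw',round(s['tool_rot'][2],4),'F',np.round(s['force'],1),'M',np.round(s['torque'],3),'w',round(s['width'],1))
for n in('side','top'):
    d=grab(n); c=cv2.cvtColor(d['color'],cv2.COLOR_RGB2HSV); w=xyz(d)
    b=(slice(168,190),slice(215,240)) if n=='side' else (slice(138,158),slice(362,388))
    g=d['color'].astype(float); ex=np.clip(g[...,1]-np.maximum(g[...,0],g[...,2])-12,0,None)[b]
    v,u=np.indices(ex.shape); S=ex.sum()+1e-9
    print(n,'green wt',round(S),'u',round((u*ex).sum()/S+b[1].start,2),'v',round((v*ex).sum()/S+b[0].start,2))
E
python3 - <<'E'
import h; h.ctrl.get_image  # baseline from cached pictures
import numpy as np
for n,b in(('side',(slice(168,190),slice(215,240))),('top',(slice(138,158),slice(362,388)))):
    g=h.load(n)['color'].astype(float); ex=np.clip(g[...,1]-np.maximum(g[...,0],g[...,2])-12,0,None)[b]; v,u=np.indices(ex.shape); S=ex.sum()
    print('base',n,S,(u*ex).sum()/S+b[1].start,(v*ex).sum()/S+b[0].start)
E
python3 look.py
```

```text
base side 396.0 226.99494949494948 177.1818181818182
base top 657.0 373.5083713850837 147.16438356164383
16.82 yaw 3.1309 F [-0.4 -2.9  5.9] M [-0.575  0.139  0.008] w 14.4
side green wt 383 u 226.96 v 177.09
top green wt 0 u 362.0 v 138.0
```

Request:
step_arm:
  plan:
    - {"dx": 0,"dy": 0,"dz": 0,"ax": 0,"ay": 0,"az": 0.02,"gripper": 0.1}
    - {"dx": 0,"dy": 0,"dz": 0,"ax": 0,"ay": 0,"az": 0.025,"gripper": 0.1}
    - {"dx": 0,"dy": 0,"dz": 0,"ax": 0,"ay": 0,"az": 0.025,"gripper": 0.1}
    - {"dx": 0,"dy": 0,"dz": 0,"ax": 0,"ay": 0,"az": 0.025,"gripper": 0.1}
    - {"dx": 0,"dy": 0,"dz": 0,"ax": 0,"ay": 0,"az": 0.025,"gripper": 0.1}
    - {"dx": 0,"dy": 0,"dz": 0,"ax": 0,"ay": 0,"az": 0.025,"gripper": 0.1}
    - {"dx": 0,"dy": 0,"dz": 0,"ax": 0,"ay": 0,"az": 0.025,"gripper": 0.1}
    - {"dx": 0,"dy": 0,"dz": 0,"ax": 0,"ay": 0,"az": 0.02,"gripper": 0.1}
    - {"dx": 0,"dy": 0,"dz": 0,"ax": 0,"ay": 0,"az": 0,"gripper": 0.1}

```text
clock: 18.05
eef_pos: [578.9, -180.4, 96.3]
tool_rot: [-3.141, 0.002, 2.833]
force: [-0.6, -2.5, 6.3]
width: 13.9
gripper_force: 58.3
```

```bash
python3 look.py; python3 - <<'E'
from h import *
d=load('side'); print('jaw-view saved'); cv2.imwrite('pics/s4.png',cv2.resize(d['color'][130:240,170:310],None,fx=5,fy=5,interpolation=cv2.INTER_CUBIC)[...,::-1])
E
```

```text
18.05 yaw 2.8327 F [-0.6 -2.5  6.3] M [-0.432  0.143  0.001] w 13.9
side green wt 384 u 226.63 v 176.96
top green wt 0 u 362.0 v 138.0
jaw-view saved
```

View pics/s4.png

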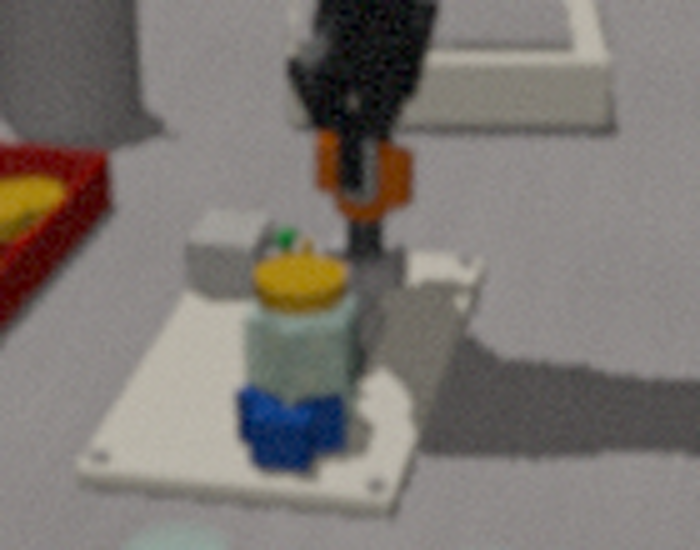

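The view shows the knob gripped and turned about 0.3 rad. The flag at (285,238) has moved slightly outward, so the pin is still on the rim. I turn on a little and check the jaw gap from above.

Request:
step_arm:
  plan:
    - {"dx": 0,"dy": 0,"dz": 0,"ax": 0,"ay": 0,"az": 0.02,"gripper": 0.1}
    - {"dx": 0,"dy": 0,"dz": 0,"ax": 0,"ay": 0,"az": 0.02,"gripper": 0.1}
    - {"dx": 0,"dy": 0,"dz": 0,"ax": 0,"ay": 0,"az": 0.02,"gripper": 0.1}
    - {"dx": 0,"dy": 0,"dz": 0,"ax": 0,"ay": 0,"az": 0.02,"gripper": 0.1}

```text
clock: 18.65
eef_pos: [578.9, -180.2, 96.4]
tool_rot: [-3.141, 0.002, 2.707]
force: [-0.4, -1.9, 6.3]
width: 14.1
gripper_force: 59.2
```

```bash
python3 look.py; python3 - <<'E'
from h import *
d=load('top'); cv2.imwrite('pics/t5.png',cv2.resize(d['color'][120:200,283:400],None,fx=5,fy=5,interpolation=cv2.INTER_CUBIC)[...,::-1])
E
```

```text
18.65 yaw 2.7072 F [-0.4 -1.9  6.3] M [-0.417  0.139  0.269] w 14.1
side green wt 432 u 226.3 v 177.02
top green wt 0 u 362.0 v 138.0
```

View pics/t5.png

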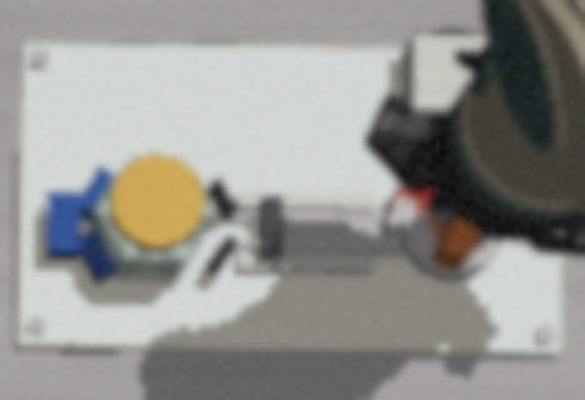

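The view shows the jar in the V with its lid at (157,200). The pad tips at (220,195) and (218,260) are close to it but not touching. The red notch wall at (410,200) is approaching the pin. I compute its angle.

```bash
python3 - <<'E'
from h import *
d=load('top'); T=np.array(d['T'])
def plane(uv,z):
    r=np.c_[(uv[:,0]-d['cx'])/d['fx'],(uv[:,1]-d['cy'])/d['fy'],np.ones(len(uv))]@T[:3,:3].T
    return (T[:3,3]+r*((z-T[2,3])/r[:,2])[:,None])[:,:2]
c0=cv2.imread('pics/top0.png')[...,::-1]
for nm,c in(('t0',c0),('now',d['color'])):
    h=cv2.cvtColor(c,cv2.COLOR_RGB2HSV).astype(int); g=c.astype(int)
    m=((h[...,0]>168)|(h[...,0]<7))&(h[...,1]>110); m[:150]=0;m[176:]=0;m[:,:354]=0;m[:,372]=0;m[:,373:]=0
    v,u=np.nonzero(m)
    for z in(34,):
        q=plane(np.c_[u,v].astype(float),z); e=q-[579.5,-179.5]; print(nm,len(u)); 
        for uu,vv,ee in zip(u,v,e): print(uu,vv,np.round(ee,1),'r',round(np.hypot(*ee),1),'ang from pin',round(np.arctan2(ee[1],ee[0]),2))
E
```

```text
t0 1
365 162 [ 9.4 19.5] r 21.6 ang from pin 1.12
now 17
366 157 [22.3 16.9] r 27.9 ang from pin 0.65
367 157 [22.3 14.3] r 26.5 ang from pin 0.57
368 157 [22.3 11.8] r 25.3 ang from pin 0.49
369 157 [22.3  9.3] r 24.2 ang from pin 0.39
365 158 [19.7 19.4] r 27.6 ang from pin 0.78
366 158 [19.7 16.9] r 25.9 ang from pin 0.71
367 158 [19.7 14.4] r 24.4 ang from pin 0.63
368 158 [19.7 11.8] r 23.0 ang from pin 0.54
369 158 [19.8  9.3] r 21.8 ang from pin 0.44
366 159 [17.1 16.9] r 24.1 ang from pin 0.78
367 159 [17.2 14.4] r 22.4 ang from pin 0.7
368 159 [17.2 11.8] r 20.9 ang from pin 0.6
369 159 [17.2  9.3] r 19.6 ang from pin 0.5
367 160 [14.6 14.4] r 20.5 ang from pin 0.78
368 160 [14.6 11.9] r 18.8 ang from pin 0.68
369 160 [14.6  9.3] r 17.4 ang from pin 0.57
367 161 [12.  14.4] r 18.8 ang from pin 0.88
```

Request:
step_arm:
  plan:
    - {"dx": 0,"dy": 0,"dz": 0,"ax": 0,"ay": 0,"az": 0.016,"gripper": 0.1}
    - {"dx": 0,"dy": 0,"dz": 0,"ax": 0,"ay": 0,"az": 0.016,"gripper": 0.1}
    - {"dx": 0,"dy": 0,"dz": 0,"ax": 0,"ay": 0,"az": 0.016,"gripper": 0.1}
    - {"dx": 0,"dy": 0,"dz": 0,"ax": 0,"ay": 0,"az": 0.016,"gripper": 0.1}

```text
clock: 19.25
eef_pos: [579.0, -180.1, 96.4]
tool_rot: [-3.141, 0.002, 2.607]
force: [-0.2, -2.0, 6.4]
width: 14.0
gripper_force: 59.9
```

```bash
python3 look.py
```

```text
19.25 yaw 2.6072 F [-0.2 -2.   6.4] M [-0.35   0.184  0.392] w 14.0
side green wt 421 u 226.19 v 176.99
top green wt 0 u 362.0 v 138.0
```

Request:
step_arm:
  plan:
    - {"dx": 0,"dy": 0,"dz": 0,"ax": 0,"ay": 0,"az": 0.016,"gripper": 0.1}
    - {"dx": 0,"dy": 0,"dz": 0,"ax": 0,"ay": 0,"az": 0.016,"gripper": 0.1}

```text
clock: 19.6
eef_pos: [579.0, -180.1, 96.4]
tool_rot: [3.142, 0.002, 2.557]
force: [0.5, -2.5, 5.3]
width: 14.2
gripper_force: 59.1
```

```bash
python3 look.py
```

```text
19.6 yaw 2.5565 F [ 0.5 -2.5  5.3] M [-0.355  0.169  0.201] w 14.2
side green wt 414 u 226.09 v 177.0
top green wt 0 u 362.0 v 138.0
```

Request:
step_arm:
  plan:
    - {"dx": 0,"dy": 0,"dz": 0,"ax": 0,"ay": 0,"az": 0.016,"gripper": 0.1}
    - {"dx": 0,"dy": 0,"dz": 0,"ax": 0,"ay": 0,"az": 0.016,"gripper": 0.1}

```text
clock: 19.95
eef_pos: [579.0, -180.0, 96.4]
tool_rot: [3.141, 0.002, 2.506]
force: [-0.8, -1.3, 5.6]
width: 13.9
gripper_force: 59.2
```

```bash
python3 look.py
```

```text
19.95 yaw 2.5063 F [-0.8 -1.3  5.6] M [-0.401  0.143  0.269] w 13.9
side green wt 417 u 226.11 v 177.03
top green wt 0 u 362.0 v 138.0
```

Request:
step_arm:
  plan:
    - {"dx": 0,"dy": 0,"dz": 0,"ax": 0,"ay": 0,"az": 0.016,"gripper": 0.1}
    - {"dx": 0,"dy": 0,"dz": 0,"ax": 0,"ay": 0,"az": 0.016,"gripper": 0.1}

```text
clock: 20.3
eef_pos: [579.1, -180.0, 96.4]
tool_rot: [3.141, 0.002, 2.457]
force: [-0.6, -0.8, 5.2]
width: 14.1
gripper_force: 59.5
```

```bash
python3 look.py
```

```text
20.3 yaw 2.4565 F [-0.6 -0.8  5.2] M [-0.367  0.098  0.267] w 14.1
side green wt 424 u 225.98 v 177.03
top green wt 0 u 362.0 v 138.0
```

Request:
step_arm:
  plan:
    - {"dx": 0,"dy": 0,"dz": 0,"ax": 0,"ay": 0,"az": 0.016,"gripper": 0.1}
    - {"dx": 0,"dy": 0,"dz": 0,"ax": 0,"ay": 0,"az": 0.016,"gripper": 0.1}

```text
clock: 20.65
eef_pos: [579.1, -180.0, 96.4]
tool_rot: [3.141, 0.002, 2.406]
force: [0.5, -1.2, 4.9]
width: 13.9
gripper_force: 59.1
```

```bash
python3 look.py
```

```text
20.65 yaw 2.4058 F [ 0.5 -1.2  4.9] M [-0.258  0.072  0.181] w 13.9
side green wt 423 u 226.01 v 176.97
top green wt 0 u 362.0 v 138.0
```

Request:
step_arm:
  plan:
    - {"dx": 0,"dy": 0,"dz": 0,"ax": 0,"ay": 0,"az": 0.016,"gripper": 0.1}
    - {"dx": 0,"dy": 0,"dz": 0,"ax": 0,"ay": 0,"az": 0.016,"gripper": 0.1}

```text
clock: 21.0
eef_pos: [579.1, -179.9, 96.4]
tool_rot: [3.141, 0.002, 2.356]
force: [-0.3, -1.5, 5.9]
width: 14.3
gripper_force: 59.5
```

```bash
python3 look.py
```

```text
21.0 yaw 2.3559 F [-0.3 -1.5  5.9] M [-0.329  0.021  0.338] w 14.3
side green wt 432 u 225.97 v 177.01
top green wt 0 u 362.0 v 138.0
```

Request:
step_arm:
  plan:
    - {"dx": 0,"dy": 0,"dz": 0,"ax": 0,"ay": 0,"az": 0.015,"gripper": 0.1}
    - {"dx": 0,"dy": 0,"dz": 0,"ax": 0,"ay": 0,"az": 0.015,"gripper": 0.1}

```text
clock: 21.35
eef_pos: [579.2, -179.9, 96.4]
tool_rot: [3.141, 0.002, 2.309]
force: [-0.2, -1.6, 6.2]
width: 14.4
gripper_force: 59.2
```

```bash
python3 look.py
```

```text
21.35 yaw 2.3089 F [-0.2 -1.6  6.2] M [-0.355  0.098  0.244] w 14.4
side green wt 436 u 225.76 v 176.89
top green wt 0 u 362.0 v 138.0
```

Request:
step_arm:
  plan:
    - {"dx": 0,"dy": 0,"dz": 0,"ax": 0,"ay": 0,"az": 0.015,"gripper": 0.1}
    - {"dx": 0,"dy": 0,"dz": 0,"ax": 0,"ay": 0,"az": 0.015,"gripper": 0.1}

```text
clock: 21.7
eef_pos: [579.2, -179.8, 96.3]
tool_rot: [3.141, 0.002, 2.261]
force: [0.3, -1.9, 5.1]
width: 13.9
gripper_force: 59.0
```

```bash
python3 look.py
```

```text
21.7 yaw 2.2615 F [ 0.3 -1.9  5.1] M [-0.288  0.057  0.252] w 13.9
side green wt 450 u 225.73 v 176.92
top green wt 0 u 362.0 v 138.0
```

Request:
step_arm:
  plan:
    - {"dx": 0,"dy": 0,"dz": 0,"ax": 0,"ay": 0,"az": 0.015,"gripper": 0.1}
    - {"dx": 0,"dy": 0,"dz": 0,"ax": 0,"ay": 0,"az": 0.015,"gripper": 0.1}

```text
clock: 22.05
eef_pos: [579.2, -179.8, 96.4]
tool_rot: [3.14, 0.002, 2.214]
force: [0.5, -1.3, 5.7]
width: 14.5
gripper_force: 59.1
```

```bash
python3 look.py; python3 - <<'E'
from h import *
d=load('top'); cv2.imwrite('pics/t6.png',cv2.resize(d['color'][120:200,283:400],None,fx=5,fy=5,interpolation=cv2.INTER_CUBIC)[...,::-1])
E
```

```text
22.05 yaw 2.2144 F [ 0.5 -1.3  5.7] M [-0.284  0.116  0.281] w 14.5
side green wt 445 u 225.71 v 176.89
top green wt 0 u 362.0 v 138.0
```

View pics/t6.png

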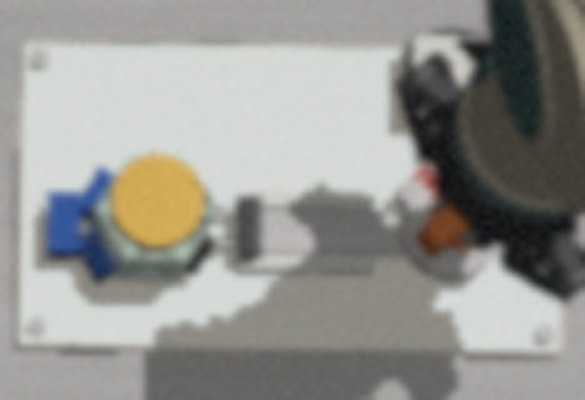

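The pad, at (203,253), has just about reached the jar, and the red wall at (425,180) is near the pin. The notch should come within about 0.2 rad, so I continue in small steps.

Request:
step_arm:
  plan:
    - {"dx": 0,"dy": 0,"dz": 0,"ax": 0,"ay": 0,"az": 0.015,"gripper": 0.1}
    - {"dx": 0,"dy": 0,"dz": 0,"ax": 0,"ay": 0,"az": 0.015,"gripper": 0.1}

```text
clock: 22.4
eef_pos: [579.3, -179.8, 96.4]
tool_rot: [3.14, 0.002, 2.167]
force: [0.5, -2.1, 4.5]
width: 13.9
gripper_force: 59.0
```

```bash
python3 look.py
```

```text
22.4 yaw 2.1674 F [ 0.5 -2.1  4.5] M [-0.271  0.04   0.168] w 13.9
side green wt 434 u 225.74 v 176.96
top green wt 0 u 362.0 v 138.0
```

Request:
step_arm:
  plan:
    - {"dx": 0,"dy": 0,"dz": 0,"ax": 0,"ay": 0,"az": 0.013,"gripper": 0.1}
    - {"dx": 0,"dy": 0,"dz": 0,"ax": 0,"ay": 0,"az": 0.013,"gripper": 0.1}

```text
clock: 22.75
eef_pos: [579.3, -179.8, 96.4]
tool_rot: [3.14, 0.002, 2.126]
force: [0.8, -1.5, 5.4]
width: 14.4
gripper_force: 58.7
```

```bash
python3 look.py
```

```text
22.75 yaw 2.1265 F [ 0.8 -1.5  5.4] M [-0.305 -0.038  0.153] w 14.4
side green wt 415 u 225.93 v 177.05
top green wt 0 u 362.0 v 138.0
```

Request:
step_arm:
  plan:
    - {"dx": 0,"dy": 0,"dz": 0,"ax": 0,"ay": 0,"az": 0.009,"gripper": 0.1}
    - {"dx": 0,"dy": 0,"dz": 0,"ax": 0,"ay": 0,"az": 0.009,"gripper": 0.1}

```text
clock: 23.1
eef_pos: [579.3, -179.8, 96.4]
tool_rot: [3.14, 0.001, 2.098]
force: [0.1, -1.5, 5.1]
width: 14.1
gripper_force: 58.5
```

```bash
python3 look.py
```

```text
23.1 yaw 2.0983 F [ 0.1 -1.5  5.1] M [-0.325 -0.005  0.102] w 14.1
side green wt 428 u 226.31 v 177.04
top green wt 0 u 362.0 v 138.0
```

Request:
step_arm:
  plan:
    - {"dx": 0,"dy": 0,"dz": 0,"ax": 0,"ay": 0,"az": 0.009,"gripper": 0.1}
    - {"dx": 0,"dy": 0,"dz": 0,"ax": 0,"ay": 0,"az": 0.009,"gripper": 0.1}

```text
clock: 23.45
eef_pos: [579.4, -179.8, 96.4]
tool_rot: [3.14, 0.001, 2.07]
force: [0.6, -0.8, 4.7]
width: 14.1
gripper_force: 58.2
```

```bash
python3 look.py
```

```text
23.45 yaw 2.0696 F [ 0.6 -0.8  4.7] M [-0.255 -0.005  0.073] w 14.1
side green wt 399 u 226.72 v 176.99
top green wt 0 u 362.0 v 138.0
```

Request:
step_arm:
  plan:
    - {"dx": 0,"dy": 0,"dz": 0,"ax": 0,"ay": 0,"az": 0.009,"gripper": 0.1}
    - {"dx": 0,"dy": 0,"dz": 0,"ax": 0,"ay": 0,"az": 0.009,"gripper": 0.1}

```text
clock: 23.8
eef_pos: [579.4, -179.8, 96.4]
tool_rot: [3.14, 0.001, 2.041]
force: [0.6, -1.5, 5.0]
width: 14.3
gripper_force: 58.2
```

```bash
python3 look.py
```

```text
23.8 yaw 2.041 F [ 0.6 -1.5  5. ] M [-0.254 -0.039 -0.014] w 14.3
side green wt 346 u 228.05 v 177.15
top green wt 0 u 362.0 v 138.0
```

Request:
step_arm:
  plan:
    - {"dx": 0,"dy": 0,"dz": 0,"ax": 0,"ay": 0,"az": 0,"gripper": 0.1}
    - {"dx": 0,"dy": 0,"dz": 0,"ax": 0,"ay": 0,"az": 0,"gripper": 0.1}
    - {"dx": 0,"dy": 0,"dz": 0,"ax": 0,"ay": 0,"az": 0,"gripper": 0.1}

```text
clock: 24.28
eef_pos: [579.4, -179.8, 96.4]
tool_rot: [3.14, 0.001, 2.041]
force: [0.6, -1.3, 4.8]
width: 14.1
gripper_force: 58.0
```

```bash
python3 look.py; python3 look.py
```

```text
24.27 yaw 2.0411 F [ 0.6 -1.3  4.8] M [-0.232 -0.029 -0.111] w 14.1
side green wt 324 u 228.12 v 177.11
top green wt 0 u 362.0 v 138.0
24.38 yaw 2.0411 F [ 1.2 -0.7  5.4] M [-0.244 -0.012 -0.146] w 14.0
side green wt 340 u 228.1 v 177.17
top green wt 0 u 362.0 v 138.0
```

Request:
step_arm:
  plan:
    - {"dx": 0,"dy": 0,"dz": 0,"ax": 0,"ay": 0,"az": 0.008,"gripper": 0.1}
    - {"dx": 0,"dy": 0,"dz": 0,"ax": 0,"ay": 0,"az": 0,"gripper": 0.1}

```text
clock: 24.72
eef_pos: [579.4, -179.8, 96.4]
tool_rot: [3.14, 0.001, 2.029]
force: [-0.0, -2.2, 5.2]
width: 13.7
gripper_force: 58.3
```

```bash
python3 look.py; python3 look.py
```

```text
24.73 yaw 2.0292 F [-0.  -2.2  5.2] M [-0.242 -0.033  0.031] w 13.7
side green wt 327 u 228.31 v 177.09
top green wt 0 u 362.0 v 138.0
24.82 yaw 2.0293 F [ 0.8 -0.3  5.6] M [-0.223 -0.017  0.05 ] w 13.9
side green wt 330 u 228.25 v 177.08
top green wt 0 u 362.0 v 138.0
```

The torque has gone to zero and the pin is at the notch floor (about 7 mm in from its peak). Letting go.

Request:
step_arm:
  plan:
    - {"dx": 0,"dy": 0,"dz": 0,"ax": 0,"ay": 0,"az": 0,"gripper": 0.25}
    - {"dx": 0,"dy": 0,"dz": 0,"ax": 0,"ay": 0,"az": 0,"gripper": 0.4}
    - {"dx": 0,"dy": 0,"dz": 0,"ax": 0,"ay": 0,"az": 0,"gripper": 0.5}
    - {"dx": 0,"dy": 0,"dz": 0,"ax": 0,"ay": 0,"az": 0,"gripper": 0.5}
    - {"dx": 0,"dy": 0,"dz": 0,"ax": 0,"ay": 0,"az": 0,"gripper": 0.5}

```text
clock: 25.55
eef_pos: [578.4, -179.6, 95.4]
tool_rot: [-3.142, -0.0, 2.029]
force: [0.3, -0.1, 0.4]
width: 42.7
gripper_force: 0.0
```

Request:
step_arm:
  plan:
    - {"dx": 0,"dy": 0,"dz": -0.03,"ax": 0,"ay": 0,"az": 0,"gripper": 0.5}
    - {"dx": 0,"dy": 0,"dz": -0.08,"ax": 0,"ay": 0,"az": 0,"gripper": 0.5}
    - {"dx": 0,"dy": 0,"dz": -0.1,"ax": 0,"ay": 0,"az": 0,"gripper": 0.5}
    - {"dx": 0,"dy": 0,"dz": -0.15,"ax": 0,"ay": 0,"az": 0,"gripper": 0.5}
    - {"dx": 0,"dy": 0,"dz": -0.1,"ax": 0,"ay": 0,"az": 0,"gripper": 0.5}
    - {"dx": 0,"dy": 0,"dz": 0,"ax": 0,"ay": 0,"az": 0,"gripper": 0.5}
    - {"dx": 0,"dy": 0,"dz": 0,"ax": 0,"ay": 0,"az": 0,"gripper": 0.5}

```text
clock: 26.42
eef_pos: [577.8, -179.8, 233.3]
tool_rot: [-3.141, -0.0, 2.029]
force: [-0.6, -0.8, 0.4]
width: 42.6
gripper_force: 0.0
```

```bash
python3 look.py; python3 - <<'E'
from h import *
from scipy.optimize import least_squares
d=load('side'); w=xyz(d)
m=(np.hypot(w[...,0]-580,w[...,1]+25)<36)&(w[...,2]>45)&(w[...,2]<72); p=w[m]
def f(q):
    a=q[2]+np.arange(6)*np.pi/3; return ((p[:,:2]-q[:2])@np.array([np.cos(a),np.sin(a)])).max(1)-26
print('jar',least_squares(f,[580,-25,0],loss='soft_l1',f_scale=2,x_scale=[1,1,.05]).x)
t=load('top')
a=cv2.resize(d['color'][130:240,170:310],None,fx=2.8,fy=2.8,interpolation=cv2.INTER_CUBIC); b=cv2.resize(t['color'][120:200,283:400],(392,308),interpolation=cv2.INTER_CUBIC)
cv2.imwrite('pics/end.png',np.hstack([a[:308],b])[...,::-1])
E
```

```text
26.43 yaw 2.029 F [-0.6 -0.8  0.4] M [ 0.     0.026 -0.001] w 42.6
side green wt 339 u 228.27 v 177.1
top green wt 963 u 373.77 v 148.81
jar [ 5.81806537e+02 -2.72198471e+01  1.35755491e-02]
```

View pics/end.png

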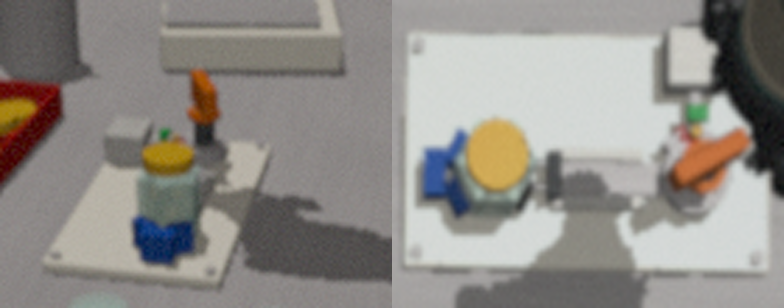

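In the final view the jar is upright in the V, lid at (498,155) in the right-hand half, with the pad against it. The flag at (697,110) has moved in towards the cam, the red wall sits beside it, and the gripper is clear. Handing in.

```bash
python3 -c "
from cell import ctrl
print(ctrl.finish_job())"
```

```text
the job is handed in; nothing more can be done
None
```

I handed the job in at about 26 s: the gold-lid jar stands upright and home in the nest, the pin is down in the notch with the jaw on the jar, and everything is released; `finish_job()` returned no verdict.

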